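# Hang the vial carrier on the reader's rail

## Robot

A 6-joint arm with a two-finger parallel gripper is mounted at the origin on the work surface. World frame = base frame: x ahead of the robot, y to its left, z up, the work surface at z = 0. Lengths are in m, angles in degrees, forces in N, time in s.
With the tool pointing down it reaches from about 0.35 to 0.875 m from the base axis. Payload 4.2 kg.
Tool frame: the origin (TCP) lies where the fingers leave the gripper's body, on its centre line; the fingertips stand 70 mm ahead of it and the grasp point (between the pads) lies 51 mm ahead of it; z points along the fingers, y is the direction in which the jaws open and shut (so a half turn about z gives the same grasp; the last joint's range is limited). The gripper opens to 87 mm and grips with 3 to 60 N. Pads are 19 mm wide; open, the fingers measure 117 mm over their backs; the gripper's body (75 mm by 190 mm) begins 51 mm behind the grasp point.
Start: joints at [-59.152, 22.042, 0.453, 0, -68.411, -14.817], TCP at [0.173, -0.601, 0.292] pointing down, gripper open.
Joint ranges: [-179.83, 179.83], [-69.29, 118.12], [-61.27, 80.66], [-181.25, 117.63], [-171.15, -9.14], [-177.46, 177.46]. Speed limits (degrees/s): [159.86, 159.86, 180, 180, 180, 180].

## Interface

Orientations are given as a 3x3 rotation matrix whose columns are the frame's x, y, z axes.
In Python, from station import sense, cams, job gives the robot as it stands. The module is installed in compiled form; this text tells all that it offers.
- The arm moves only by the shell command python3 -m handwheel 'ROWS'. ROWS is JSON, a list of rows, each a list of 5 numbers: the shift along the tool's x, y, z in cm, then the turn about the tool's z in degrees, then the opening, from 0 (shut) to 1 (fully open). A call has 1 to 10 rows; each row shifts and turns the commanded pose from where the row before left it, along the tool's axes as they then stand; what a row does not reach is not made up. A row lasts 1/8 s, in which the tool goes at most 62.5 mm and 10.7 degrees, less where a joint would pass 70% of its speed; a pose out of reach is approached as far as the arm can. A call with a gripper value outside its range is refused whole. The fingers move at their own pace and stop on an object; the grip force is fixed at half the most. Time passes only in rows, so rows that do not move let the fingers close. It gives the time, the measured TCP pose, the force and the opening at its end, in the units of the state.
- sense(): the state, without advancing time (a new reading comes with each control period).
- cams.capture(name): name is "scene" or "side" or "wrist"; returns the picture (420x560x3 uint8, red, green, blue); there is no depth.
- cams.camera_params(name): a dict with "fx", "fy", "cx", "cy" (pixels), "origin" and "rotation" of the camera in the world. Camera axes: x right, y down, z forward; pixel columns grow to the right and rows downward; lengths in m; the calibration is good to about 2 mm. A picture is of the moment at which its call begins: read the wrist's pose just before it. camera_params takes no time and is no camera call; for the wrist camera it gives the pose at the moment of the call.
- job.finish_job(): hands the job in, once; it reports no verdict.
The state is a dict: "time_s": time; "joints": joint angles; "joint_velocities": joint speeds; "effort": joint torques, N m; "tcp_pos": TCP position; "ee_rot": TCP orientation; "wrist_force": force on the tool from outside, world axes, zero at the start; "moment": the same for the moment, N m; "gripper_width": opening from 0.0 (shut) to 1.0 (fully open).
Only numpy, scipy, OpenCV 4.12 (cv2) and the standard library are available. Lean on these libraries where they do the work, as an engineer would, in place of code of your own. Each camera call takes 0.05 s, during which the arm holds its last target. There are 200 camera calls.

## Task

Hang the vial carrier by its hook on the rail under the wire shelf, grip tab towards the robot, on a free stretch of rail to one side of the reader's hood. Then slide it along the rail under the hood until it is in line with the ridge that marks the middle of the reader, to within a centimetre, and let go so that it hangs straight and still. Leave the jar, the beaker and the hand-held meter where they are.

Things in the scene. Friction and masses are not known exactly. Their poses are not given: they have to be found in the camera images.
- carrier: Loose vial carrier, 0.14 to 0.26 kg, standing on the bench left or right, yaw within 0.4. Base block 54 x 44 x 22 mm with two capped vials (tops 59 mm up); an upright stem, a hook open downward and a grip tab, one aluminium plate 14 mm thick (y). 131 mm high. Origin: underside, plumb below the hook; z up, x from grip tab (front) to the hook's free lip. Centre of mass nearly plumb below the hook.
- carrier_hook (a point): Where the rail's centre line lies in the hook when hung, 115 mm above the underside. Axes as the carrier. Inverted V, centres itself on the rail; mouth 19 mm wide (x). Lip at x 9.5 to 17.5 mm reaches 20 mm below this point; stem at x -17.5 to -9.5 mm; top 16 mm above. Behind the stem it is free from the lip's end down to the vial caps, 56 mm below this point.
- carrier_grip (a point): Middle of the grip tab, 52 mm in front (-x) of the hook, 100 mm above the underside. Tab: 17 to 70 mm in front of the hook along x, 24 mm high (z), 14 mm thick (y); grasp it across its thickness, with the tool tilted about the carrier's y axis as needed.
- stand_rail (a point): Middle of the fixed round steel rail, on its centre line, 200 mm above the bench, 10 mm thick, along this point's y (yaw within 0.15), free from y -205 to 205 mm between two posts 12 mm wide, 287 mm high. x points away from the robot, z up. A wire shelf runs above it.
- shelf_edge (a point): Middle of the underside of the wire shelf's front edge strip, which runs over the whole rail, 25 mm in front of it (-x) and 66 mm above its centre line; strip 8 mm deep, 25 mm high. Behind it are shelf bars 70 to 82 mm above the rail, and stock. Axes as the rail. A vertical gripper at the hung carrier's tab would hit the strip: tilt the tool 25 to 45 degrees, its body leaning to -x.
- reader_mark (a point): The mark: point on the rail's centre line in the reader's middle plane, below the black ridge on its hood. Axes as the rail. The reader, a white box 75 mm wide (y), 231 mm high, stands behind the rail (front at x 55 mm), up to 100 mm from the rail middle. Its grey hood covers y -35 to 35 mm, x -20 to 60 mm, underside 26 mm above this point: the hook only slides in along y.
- jar: Brown glass jar with black cap, 56 mm wide, 85 mm high, on the bench on the other side from the carrier; leave it. Origin: centre of its underside.
- beaker: Small empty glass beaker, 52 mm wide, 75 mm high, on the bench in the middle, in front of the rail; leave it. Origin: centre of its underside.
- meter: Black hand-held meter with keys, 140 x 65 x 28 mm, lying on the bench far to the right; leave it. Origin: centre of its underside, x along its length.
There are look-alikes about, which are no part of the job. Of the things that look like the carrier, the middle-sized one is meant. What is shaped like the part that bears reader_mark but purple is not meant.

How it is judged (in metres and radians):
On the way:
1. the carrier is hooked on the rail, grip tab to the robot's side, its hook at least 40 mm to one side of the reader's middle (x of carrier_hook in the frame of stand_rail between -0.009 and 0.009 m and z of carrier_hook in the frame of stand_rail between -0.008 and 0.01 m and y of carrier_hook in the frame of stand_rail between -0.205 and 0.205 m and x of carrier_grip in the frame of stand_rail below -0.03 m and angle between carrier's own z axis and vertical below 0.3 rad and (y of carrier_hook in the frame of reader_mark above 0.04 m or y of carrier_hook in the frame of reader_mark below -0.04 m)), for 0.2 s.
At the end, for the whole second after the job is handed in: The carrier hangs on the rail, grip tab to the robot's side, hook point within 9 mm of the rail's centre line across it and -8 to +10 mm in height, within 10 mm of the reader's mark along the rail, less than 0.3 rad from upright, less than 0.25 rad turned from the rail, at rest and released (x of carrier_hook in the frame of stand_rail between -0.009 and 0.009 m and z of carrier_hook in the frame of stand_rail between -0.008 and 0.01 m and y of carrier_hook in the frame of stand_rail between -0.205 and 0.205 m and x of carrier_grip in the frame of stand_rail below -0.03 m and angle between carrier's own z axis and vertical below 0.3 rad and y of carrier_hook in the frame of reader_mark between -0.01 and 0.01 m and angle between the y axis of carrier and the y axis of stand_rail, either way round below 0.25 rad and linear speed of carrier below 0.02 m/s and angular speed of carrier below 0.3 rad/s); the robot touches nothing.
It fails at once if the jar is pushed or lifted more than 20 mm, or tipped (distance of jar from where it was at the start of the episode above 0.02 m or angle between jar's own z axis and vertical above 0.4 rad).
It fails at once if the beaker is pushed or lifted more than 20 mm, or tipped (distance of beaker from where it was at the start of the episode above 0.02 m or angle between beaker's own z axis and vertical above 0.4 rad).
It fails at once if the meter is pushed or lifted more than 20 mm, or tipped (distance of meter from where it was at the start of the episode above 0.02 m or angle between meter's own z axis and vertical above 0.4 rad).
It also fails if it takes over 48 s, if anything falls off the work surface, if the arm or the gripper's body presses on something with over 40 N, if the wrist force passes 120 N, or if a joint passes its speed limit or range.

## Working session

There is one attempt and no reset: what is moved stays moved. The work goes in short steps, Python scripts to look and compute and a shell command to move; the robot and the scene stay as the last step left them, time stands still between calls to the robot, and variables do not carry over. Pictures are saved under pics/ and viewed, about 8 in all and at most 12, crops included, and the job is handed in when it is done.

```bash
mkdir -p pics; cat > h.py <<'E'
import numpy as np,cv2
from station import sense,cams,job
np.set_printoptions(precision=4,suppress=True)
def snap(n,f):
    im=cams.capture(n); cv2.imwrite('pics/'+f,im[:,:,::-1]); return im
def P(n):
    p=cams.camera_params(n); return p
def ray(p,u,v):
    R=np.array(p['rotation']);d=R@np.array([(u-p['cx'])/p['fx'],(v-p['cy'])/p['fy'],1]);return np.array(p['origin']),d
def onz(p,u,v,z):
    o,d=ray(p,u,v);return o+d*(z-o[2])/d[2]
def proj(p,X):
    c=np.array(p['rotation']).T@(np.array(X)-np.array(p['origin']));return np.array([p['fx']*c[0]/c[2]+p['cx'],p['fy']*c[1]/c[2]+p['cy']])
def tri(rs):
    A=np.zeros((3,3));b=np.zeros(3)
    for o,d in rs:
        d=d/np.linalg.norm(d);M=np.eye(3)-np.outer(d,d);A+=M;b+=M@o
    return np.linalg.solve(A,b)
E
python3 - <<'E'
from h import *
s=sense();print(s['tcp_pos'],s['ee_rot'],s['gripper_width'],s['wrist_force'])
for n in('scene','side','wrist'):
    snap(n,n+'0.png')
    p=P(n);print(n,p)
E
```

```text
[ 0.1725 -0.6002  0.2911] [[-0.9612 -0.276  -0.0007]
 [-0.276   0.9612  0.0021]
 [ 0.0001  0.0022 -1.    ]] 1.0009269480292118 [-0.0975 -0.2013  0.2251]
scene {'fx': 420.2189011812409, 'fy': 420.2189011812409, 'cx': 281.44459691083813, 'cy': 210.33215576462177, 'origin': array([ 0.9577, -0.5252,  0.736 ]), 'rotation': array([[ 0.7076,  0.4745, -0.5237],
       [ 0.7064, -0.4572,  0.5403],
       [ 0.0169, -0.7522, -0.6587]])}
side {'fx': 393.74470299125176, 'fy': 393.74470299125176, 'cx': 279.41450433713726, 'cy': 208.78811539175524, 'origin': array([0.3556, 0.7218, 0.7716]), 'rotation': array([[-0.9811, -0.0967,  0.1676],
       [-0.1923,  0.5831, -0.7893],
       [-0.0214, -0.8066, -0.5907]])}
wrist {'fx': 329.45086399094765, 'fy': 329.45086399094765, 'cx': 272.91832011845224, 'cy': 208.461576457377, 'origin': array([ 0.0969, -0.6229,  0.3841]), 'rotation': array([[-0.2759,  0.9214,  0.2737],
       [ 0.9612,  0.2642,  0.0796],
       [ 0.001 ,  0.285 , -0.9585]])}
```

View pics/scene0.png

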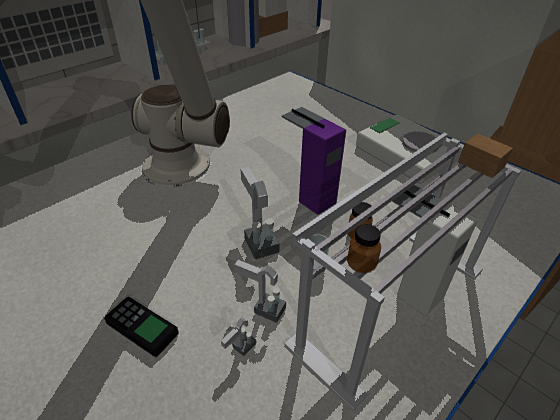

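View pics/side0.png

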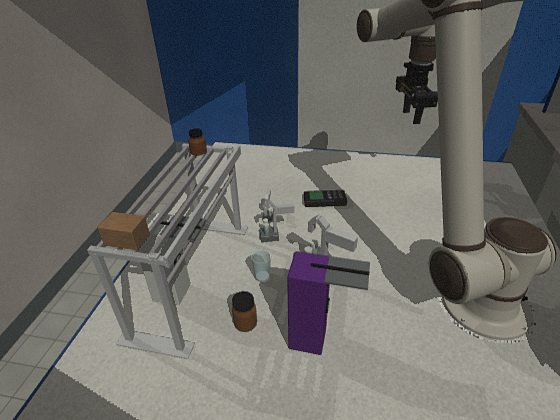

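The scene view shows three carrier look-alikes: large at about (262,240), middle at (268,300) and small at (240,340). The white reader is under the shelf near (440,260), and the purple decoy is at (322,165). Next I'll zoom in on both views.

```bash
python3 - <<'E'
import cv2,numpy as np
a=cv2.imread('pics/scene0.png');b=cv2.imread('pics/side0.png')
def c(i,x,y,w,h,s):return cv2.resize(i[y:y+h,x:x+w],None,fx=s,fy=s,interpolation=cv2.INTER_CUBIC)
L=c(a,215,160,100,150*1,4);R=c(a,215,250,100,115,4)
t=np.hstack([c(a,210,230,100,75,4),c(b,240,180,100,75,4)])
bt=np.hstack([c(a,380,150,100,75,4),c(b,100,200,100,75,4)])
o=np.vstack([t,bt]);o=np.clip(o*1.5,0,255).astype(np.uint8)
cv2.imwrite('pics/c1.png',o)
w=cv2.imread('pics/scene0.png')
o=np.vstack([np.hstack([c(a,285,125,240,180,1.6667),c(b,80,130,240,180,1.6667)]),np.hstack([c(a,210,300,100,75,4),c(a,210,160,120,90,3.3334)])]);o=np.clip(o*1.5,0,255).astype(np.uint8)
cv2.imwrite('pics/c2.png',o)
print(o.shape)
E
```

```text
(600, 800, 3)
```

View pics/c1.png

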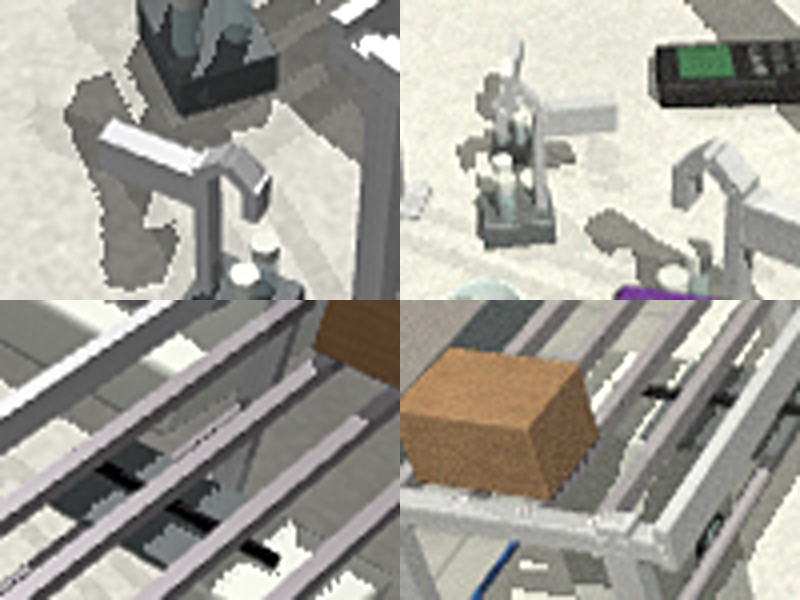

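View pics/c2.png

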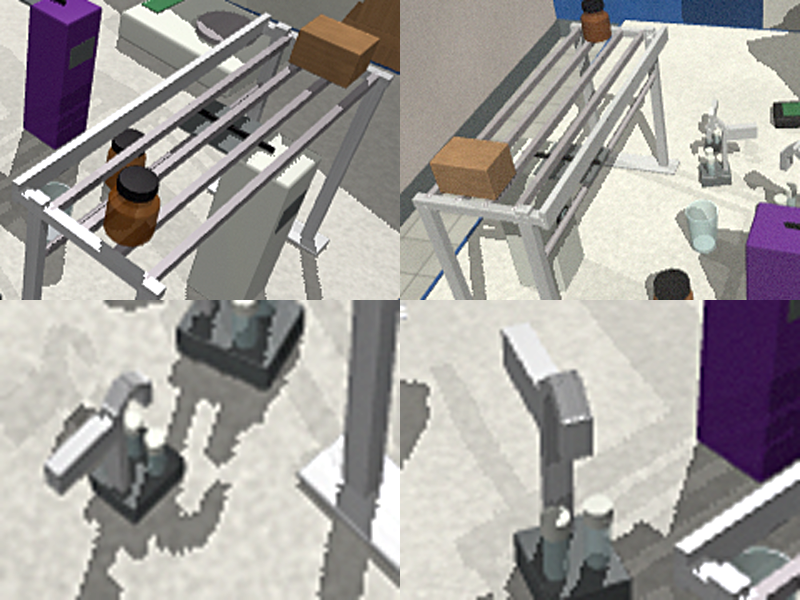

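```bash
cat > m.py <<'E'
from h import *
from scipy.optimize import least_squares
S=P('scene');D=P('side')
obs=[(S,(235,265),(-70,-7,112)),(S,(238,260.5),(-70,7,112)),(S,(236.2,270),(-70,-7,88)),(S,(272.5,285),(17.5,-7,95)),
(D,(294.3,203.8),(-70,7,112)),(D,(294.3,212.5),(-70,7,88))]
def W(q,k):
    c,s=np.cos(q[2]),np.sin(q[2]);x,y,z=np.array(k)/1e3
    return [q[0]+c*x-s*y,q[1]+s*x+c*y,z]
f=lambda q:np.concatenate([proj(p,W(q,k))-u for p,u,k in obs])
r=least_squares(f,[.5,-.2,0]);print(r.x,f(r.x).reshape(-1,2))
for k in [(0,0,115),(-52,0,100)]:print(W(r.x,k))
a=onz(S,295.8,234.2,.291);b=onz(S,445.8,135.8,.291);print('strip S',a,b)
c=onz(D,164,263,.291);d=onz(D,237.8,146.8,.291);print('strip D',c,d)
for z in(.23,.24,.25):print(z,'ridge',onz(S,403.7,191.2,z),onz(S,449.5,215.5,z),onz(D,161.2,223,z),onz(D,200,227,z))
for n,u in(('jar',(243,327)),('beaker',(263,276))):print(n,onz(D,*u,0))
E
python3 m.py
```

```text
[ 0.574  -0.1645  0.3191] [[-0.8918 -1.1663]
 [-0.1898 -1.3843]
 [-1.4047  1.8505]
 [ 1.1169  0.6295]
 [-0.7049  2.1426]
 [-0.704   0.1614]]
[np.float64(0.5739976434849043), np.float64(-0.16452029958405653), np.float64(0.115)]
[np.float64(0.5246224504498298), np.float64(-0.1808325744943543), np.float64(0.1)]
strip S [ 0.6576 -0.1833  0.291 ] [0.6736 0.245  0.291 ]
strip D [0.6609 0.2707 0.291 ] [ 0.654  -0.1748  0.291 ]
0.23 ridge [0.6804 0.101  0.23  ] [0.7779 0.1002 0.23  ] [0.7606 0.0944 0.23  ] [0.6691 0.0934 0.23  ]
0.24 ridge [0.6859 0.0886 0.24  ] [0.7815 0.0878 0.24  ] [0.7531 0.106  0.24  ] [0.6633 0.105  0.24  ]
0.25 ridge [0.6914 0.0762 0.25  ] [0.785  0.0755 0.25  ] [0.7456 0.1175 0.25  ] [0.6575 0.1166 0.25  ]
jar [0.5685 0.1678 0.    ]
beaker [ 0.5592 -0.0014  0.    ]
```

```bash
python3 -m handwheel '[[-4.3,3.1,-2.6,0,1],[-4.3,3.1,-2.6,0,1],[-4.3,3.1,-2.6,0,1],[-4.3,3.1,-2.6,0,1],[-4.3,3.1,-2.6,0,1],[-4.3,3.1,-2.6,0,1],[-4.3,3.1,-2.6,0,1],[-4.3,3.1,-2.6,0,1],[-4.3,3.1,-2.6,0,1],[-4.3,3.1,-2.6,0,1]]'; python3 -c "
from h import *
s=sense();print(s['time_s'],s['tcp_pos'],s['ee_rot'],s['joints'])
S=P('scene');print(onz(S,262,255,0),onz(S,262,240,.02),onz(S,250,172,.15))"
```

```text
time_s: 1.4
tcp_pos: [0.5009, -0.1824, 0.5531]
ee_rot: [[-0.961, -0.276, 0.0], [-0.276, 0.961, 0.0], [-0.0, 0.0, -1.0]]
wrist_force: [0.8, -0.5, 0.2]
gripper_width: 0.999
1.4 [ 0.5009 -0.1824  0.5531] [[-0.9611 -0.2764  0.0001]
 [-0.2764  0.9611  0.0001]
 [-0.0001  0.0001 -1.    ]] [ -2.563    9.4657  19.3003  -0.0071 -99.8303 -71.3951]
[ 0.454  -0.0683 -0.    ] [ 0.4323 -0.0476  0.02  ] [ 0.3434 -0.0008  0.15  ]
```

```bash
python3 -m handwheel '[[-5.5,-1.6,0,0,1],[-5.5,-1.6,0,0,1],[-5.5,-1.6,0,0,1],[-5.5,-1.6,0,0,1],[-5.5,-1.6,0,0,1],[-5.5,-1.6,0,0,1]]'; python3 -c "
from h import *
s=sense();print(s['time_s'],s['tcp_pos'],s['ee_rot'],s['joints'])"
```

```text
time_s: 2.15
tcp_pos: [0.794, -0.174, 0.5062]
ee_rot: [[-0.961, -0.277, 0.018], [-0.277, 0.961, -0.009], [-0.015, -0.013, -1.0]]
wrist_force: [0.7, -0.4, -1.5]
gripper_width: 0.998
2.15 [ 0.794  -0.174   0.5062] [[-0.9607 -0.277   0.0178]
 [-0.2772  0.9608 -0.0089]
 [-0.0146 -0.0135 -0.9998]] [  -0.8785   49.5698   80.1535    0.5683 -119.5554  -72.7459]
```

```bash
for i in 1; do python3 -m handwheel '[[-5,-1.5,-3,0,1],[-5,-1.5,-3,0,1],[-5,-1.5,-3,0,1],[-5,-1.5,-3,0,1]]'; done; python3 -c "
from h import *
s=sense();print(s['time_s'],s['tcp_pos'],s['ee_rot'],s['joints'])"
```

```text
time_s: 2.65
tcp_pos: [0.8204, -0.1412, 0.5383]
ee_rot: [[-0.947, -0.268, 0.18], [-0.28, 0.959, -0.047], [-0.16, -0.095, -0.983]]
wrist_force: [-0.5, -0.4, -0.7]
gripper_width: 1.004
2.65 [ 0.8204 -0.1412  0.5383] [[-0.9466 -0.2677  0.1796]
 [-0.2801  0.9588 -0.0474]
 [-0.1595 -0.0952 -0.9826]] [   2.1823   48.2356   80.6556    3.3549 -112.1369  -74.6   ]
```

```bash
for i in 1; do python3 -m handwheel '[[-5,0.5,-3,0,1],[-5,0.5,-3,0,1],[-5,0.5,-3,0,1],[-5,0.5,-3,0,1]]'; done; python3 -c "
from h import *
s=sense();print(s['time_s'],s['tcp_pos'],s['ee_rot'],s['joints'])"
```

```text
time_s: 3.15
tcp_pos: [0.8352, -0.0435, 0.5768]
ee_rot: [[-0.919, -0.256, 0.3], [-0.288, 0.955, -0.068], [-0.269, -0.149, -0.952]]
wrist_force: [0.2, 0.2, 0.9]
gripper_width: 1.004
3.15 [ 0.8352 -0.0435  0.5768] [[-0.9192 -0.2556  0.2996]
 [-0.2878  0.9553 -0.0679]
 [-0.2688 -0.1487 -0.9516]] [   9.9134   46.5297   80.6262    7.1315 -107.3837  -80.6111]
```

```bash
for i in 1; do python3 -m handwheel '[[-4.1,-3.5,-2.2,0,1],[-4.1,-3.5,-2.2,0,1],[-4.1,-3.5,-2.2,0,1],[-4.1,-3.5,-2.2,0,1]]'; done; python3 -c "
from h import *
s=sense();print(s['time_s'],s['tcp_pos'],s['ee_rot'],s['joints'])"
```

```text
time_s: 3.65
tcp_pos: [0.8424, -0.1124, 0.6105]
ee_rot: [[-0.874, -0.23, 0.428], [-0.295, 0.951, -0.092], [-0.386, -0.207, -0.899]]
wrist_force: [0.1, -0.2, -0.0]
gripper_width: 0.999
3.65 [ 0.8424 -0.1124  0.6105] [[-0.874  -0.2302  0.4279]
 [-0.2954  0.9509 -0.0918]
 [-0.3858 -0.2067 -0.8991]] [   5.2716   44.9606   80.5975    7.6453 -100.6288  -76.123 ]
```

```bash
for i in 1; do python3 -m handwheel '[[-3,4.1,-1.3,0,1],[-3,4.1,-1.3,0,1],[-3,4.1,-1.3,0,1],[-3,4.1,-1.3,0,1],[-3,4.1,-1.3,0,1],[-3,4.1,-1.3,0,1]]'; done; python3 -c "
from h import *
s=sense();print(s['time_s'],s['tcp_pos'],s['ee_rot'],s['joints'])"
```

```text
time_s: 4.4
tcp_pos: [0.8299, 0.1759, 0.6313]
ee_rot: [[-0.839, -0.221, 0.497], [-0.303, 0.949, -0.089], [-0.452, -0.225, -0.863]]
wrist_force: [1.0, -0.4, 0.3]
gripper_width: 0.998
4.4 [0.8299 0.1759 0.6313] [[-0.8392 -0.221   0.4969]
 [-0.3028  0.9489 -0.0894]
 [-0.4517 -0.2254 -0.8632]] [ 27.3222  45.829   80.6075  18.1584 -99.4093 -93.9453]
```

```bash
python3 -m handwheel '[[0,0,0,7.5,1],[0,0,0,7.5,1],[5.2,-1.5,-0.9,0,1],[5.2,-1.5,-0.9,0,1],[5.2,-1.5,-0.9,0,1],[5.2,-1.5,-0.9,0,1],[5.2,-1.5,-0.9,0,1],[5.2,-1.5,-0.9,0,1]]'; python3 -c "
from h import *
s=sense();print(s['time_s'],s['tcp_pos'],s['ee_rot'],s['joints'])
S=P('scene');print('small',onz(S,238,347,0))
print((np.array([.4496,-.1673,.2304])-s['tcp_pos'])@np.array(s['ee_rot']))"
```

```text
time_s: 5.4
tcp_pos: [0.585, 0.0939, 0.5585]
ee_rot: [[-0.867, 0.007, 0.499], [-0.046, 0.995, -0.094], [-0.497, -0.104, -0.862]]
wrist_force: [0.8, 0.3, 1.2]
gripper_width: 0.999
5.4 [0.585  0.0939 0.5585] [[-0.8668  0.0068  0.4986]
 [-0.046   0.9945 -0.0936]
 [-0.4965 -0.1041 -0.8618]] [  31.8724    3.389     0.3712   22.1764  -65.2355 -126.1503]
small [ 0.5978 -0.2661  0.    ]
[ 0.2923 -0.2266  0.2397]
```

```bash
python3 -m handwheel '[[3.65,-2.85,3,0,1],[3.65,-2.85,3,0,1],[3.65,-2.85,3,0,1],[3.65,-2.85,3,0,1],[3.65,-2.85,3,0,1],[3.65,-2.85,3,0,1],[3.65,-2.85,3,0,1],[3.65,-2.85,3,0,1]]'; python3 -c "
from h import *
im=snap('wrist','w1.png');p=P('wrist');print(p)
s=sense();print(s['time_s'],s['tcp_pos'],s['ee_rot'],s['joints'])
"
```

```text
time_s: 6.4
tcp_pos: [0.45, -0.1705, 0.2341]
ee_rot: [[-0.871, 0.004, 0.492], [-0.047, 0.995, -0.092], [-0.489, -0.103, -0.866]]
wrist_force: [23.7, 13.4, 3.0]
gripper_width: 0.998
{'fx': 329.45086399094765, 'fy': 329.45086399094765, 'cx': 272.91832011845224, 'cy': 208.461576457377, 'origin': array([ 0.3301, -0.1688,  0.2714]), 'rotation': array([[ 0.0122,  0.7088,  0.7053],
       [ 0.9945,  0.0646, -0.0821],
       [-0.1038,  0.7024, -0.7041]])}
6.45 [ 0.4433 -0.174   0.2273] [[-0.8806  0.012   0.4738]
 [-0.0384  0.9946 -0.0966]
 [-0.4724 -0.1032 -0.8753]] [  -1.9599    2.0998  -50.9831   29.0562   -9.5203 -114.7816]
```

View pics/w1.png

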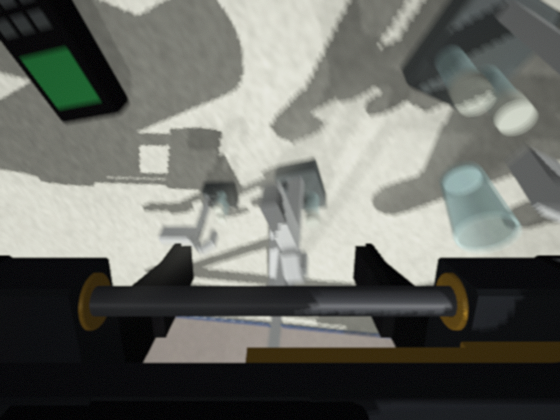

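```bash
python3 -c "
from h import *
p=P('wrist');q=[.574,-.1645,.319]
im=cv2.imread('pics/w1.png')
c,s_=np.cos(q[2]),np.sin(q[2])
for k in [(-70,7,112),(-70,-7,112),(-70,-7,88),(-17,7,112),(-17,-7,112),(17.5,7,95),(0,0,131),(-27,22,0),(-27,-22,0),(27,-22,0),(27,22,0)]:
    x,y,z=np.array(k)/1e3;u=proj(p,[q[0]+c*x-s_*y,q[1]+s_*x+c*y,z]);print(k,u);cv2.circle(im,tuple(int(v) for v in np.round(u)),1,(0,0,255),-1)
cr=cv2.resize(im[120:320,120:420],None,fx=2.6,fy=2.6,interpolation=cv2.INTER_CUBIC);cv2.imwrite('pics/w1c.png',np.clip(cr*1.3,0,255).astype(np.uint8))
s=sense();print(s['time_s'],s['tcp_pos'],s['wrist_force'],s['joint_velocities'])
"
```

```text
(-70, 7, 112) [283.675  224.4992]
(-70, -7, 112) [265.4819 227.3011]
(-70, -7, 88) [269.1531 204.5235]
(-17, 7, 112) [303.1726 267.1724]
(-17, -7, 112) [286.9401 268.9768]
(17.5, 7, 95) [313.7408 273.5285]
(0, 0, 131) [299.4874 299.2246]
(-27, 22, 0) [318.9853 169.8067]
(-27, -22, 0) [278.5257 177.8802]
(27, -22, 0) [292.902  212.5234]
(27, 22, 0) [330.1021 206.4222]
6.45 [ 0.4433 -0.174   0.2273] [-4.3614 -1.9772 -4.2599] [ 3.8576 -1.497   0.5764 -1.505   2.3364 -5.0027]
```

View pics/w1c.png

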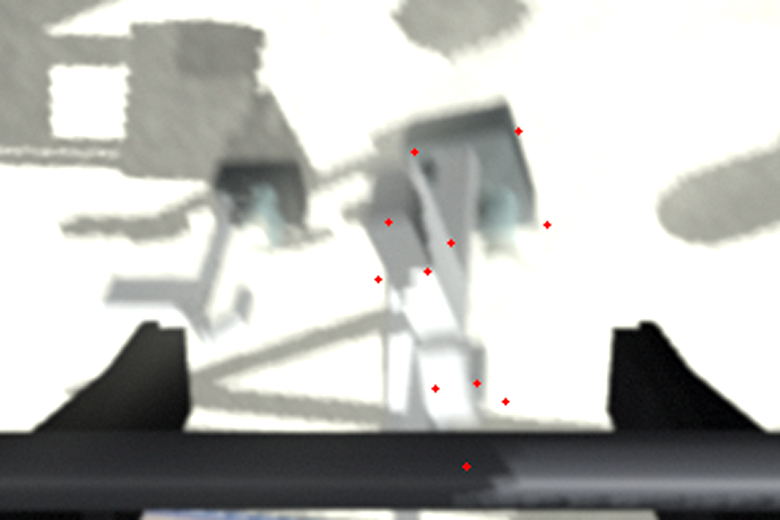

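```bash
python3 -m handwheel '[[0,0,2,0,1],[0,0,2,0,1],[0,0,0,0,1]]'; cat > look.py <<'E'
from h import *
import sys
p=P('wrist');im=snap('wrist',sys.argv[1]+'.png')
q=[.574,-.1645,.319];c,s_=np.cos(q[2]),np.sin(q[2])
for k in [(-70,7,112),(-70,-7,112),(-70,-7,88),(-17,7,112),(-17,-7,112),(0,0,131),(-27,22,0),(-27,-22,0)]:
    x,y,z=np.array(k)/1e3;u=proj(p,[q[0]+c*x-s_*y,q[1]+s_*x+c*y,z]);im[int(round(u[1])),int(round(u[0]))]=(255,0,0)
cv2.imwrite('pics/'+sys.argv[1]+'c.png',np.clip(cv2.resize(im[120:320,120:420,::-1],None,fx=2.6,fy=2.6,interpolation=cv2.INTER_LINEAR)*1.2,0,255).astype(np.uint8))
s=sense();print(s['time_s'],s['tcp_pos'],s['ee_rot'],s['joints'],s['wrist_force'],s['joint_velocities'])
np.save('w2p.npy',p,allow_pickle=True)
E
python3 look.py w2
```

```text
time_s: 6.82
tcp_pos: [0.4737, -0.1798, 0.2134]
ee_rot: [[-0.878, -0.004, 0.479], [-0.044, 0.996, -0.072], [-0.477, -0.085, -0.875]]
wrist_force: [-0.9, 1.4, 0.3]
gripper_width: 1.002
6.875 [ 0.4731 -0.1795  0.2135] [[-0.8778 -0.0046  0.4789]
 [-0.0447  0.9964 -0.0724]
 [-0.4769 -0.0849 -0.8749]] [  -2.0006    6.5684  -46.0191   20.4296   -9.1708 -105.8649] [ 0.2293 -0.64   -0.3274] [ 0.5941 -1.1997 -1.0561  0.3179 -0.215  -0.0652]
```

View pics/w2c.png

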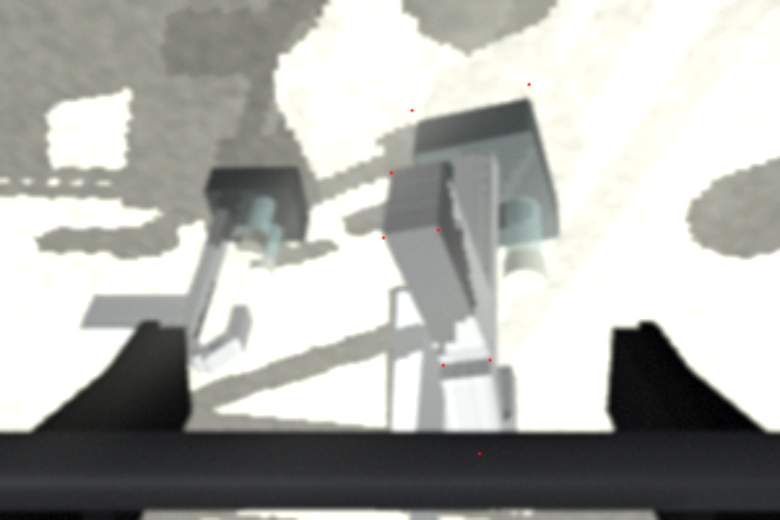

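The wrist view shows the middle carrier's tab between the open jaws. Its end corners are at crop (388,235)/(440,222), within about 2 px of the prediction, so I'll go in and close.

```bash
python3 -m handwheel '[[0.3,0.3,2.5,0,1],[0.3,0.3,2.5,0,1],[0.3,0.2,2.3,0,1],[0,0,0,0,1]]'; python3 -m handwheel '[[0,0,0,0,0],[0,0,0,0,0],[0,0,0,0,0],[0,0,0,0,0],[0,0,0,0,0],[0,0,0,0,0]]'; python3 look.py w3
```

```text
time_s: 7.38
tcp_pos: [0.5033, -0.1908, 0.1611]
ee_rot: [[-0.888, -0.023, 0.459], [-0.044, 0.998, -0.034], [-0.457, -0.05, -0.888]]
wrist_force: [-0.1, 0.8, 0.4]
gripper_width: 1.0
time_s: 8.12
tcp_pos: [0.5033, -0.1905, 0.1613]
ee_rot: [[-0.888, -0.024, 0.459], [-0.044, 0.998, -0.033], [-0.458, -0.05, -0.888]]
wrist_force: [-0.3, -0.6, 0.2]
gripper_width: 0.402
8.175 [ 0.5032 -0.1905  0.1612] [[-0.888  -0.0242  0.4592]
 [-0.0445  0.9985 -0.0333]
 [-0.4577 -0.05   -0.8877]] [ -3.2884  15.1214 -38.2825   2.4648  -9.194  -86.9633] [0.6597 0.5232 0.306 ] [-0.0899  0.1141 -0.0078 -0.0358  0.0502 -0.0643]
```

```bash
python3 -m handwheel '[[0,0,0,0,1],[0,0,0,0,1],[0.3,0.4,0,0,1],[0.3,0.4,0.4,0,1],[0.3,0.4,0.9,0,1],[0,0,0,0,1]]'; python3 -c "
from h import *
s=sense();R=np.array(s['ee_rot']);g=s['tcp_pos']+.051*R[:,2];print(g,(np.array([.5246,-.1808,.1])-g)@R*100,s['joints'])"
```

```text
time_s: 8.93
tcp_pos: [0.5022, -0.1846, 0.1492]
ee_rot: [[-0.891, -0.031, 0.453], [-0.044, 0.999, -0.019], [-0.452, -0.037, -0.891]]
wrist_force: [-0.3, -0.5, -0.2]
gripper_width: 0.946
[ 0.5254 -0.1855  0.1037] [0.2158 0.4883 0.2896] [ -2.9107  16.2205 -37.6079  -1.4207  -9.1934 -83.4835]
```

```bash
python3 -m handwheel '[[0.2,0.5,0.3,0,0.8],[0,0,0,0,0],[0,0,0,0,0],[0,0,0,0,0],[0,0,0,0,0],[0,0,0,0,0],[0,0,0,0,0],[0,0,0,0,0],[0,0,0,0,0]]'; python3 -m handwheel '[[0,0,0,0,0],[0,0,0,0,0]]'; python3 look.py w4;  python3 -c "
from h import *
snap('side','s4.png');snap('scene','k4.png')
a=cv2.imread('pics/k4.png');b=cv2.imread('pics/s4.png')
c=lambda i,x,y:cv2.resize(i[y:y+100,x:x+133],(400,300),interpolation=cv2.INTER_CUBIC)
w=cv2.imread('pics/w4.png')
o=np.vstack([np.hstack([c(a,200,220),c(b,220,150)]),np.hstack([cv2.resize(w,(400,300)),c(w,210,150)])])
cv2.imwrite('pics/v4.png',np.clip(o*1.4,0,255).astype(np.uint8))"
```

```text
time_s: 10.05
tcp_pos: [0.5016, -0.1815, 0.1469]
ee_rot: [[-0.892, -0.033, 0.451], [-0.044, 0.999, -0.015], [-0.45, -0.033, -0.892]]
wrist_force: [0.1, 1.0, -0.9]
gripper_width: 0.16
time_s: 10.3
tcp_pos: [0.5016, -0.1815, 0.1469]
ee_rot: [[-0.892, -0.033, 0.452], [-0.044, 0.999, -0.015], [-0.451, -0.033, -0.892]]
wrist_force: [-0.7, -0.1, -1.0]
gripper_width: 0.157
10.35 [ 0.5017 -0.1815  0.147 ] [[-0.8916 -0.0327  0.4516]
 [-0.0441  0.9989 -0.0148]
 [-0.4506 -0.0331 -0.8921]] [ -2.6303  16.3477 -37.5859  -2.141   -9.212  -83.0142] [-0.1469 -0.5636 -1.2402] [-0.0242 -0.0494  0.0165  0.0105 -0.127   0.035 ]
```

View pics/v4.png

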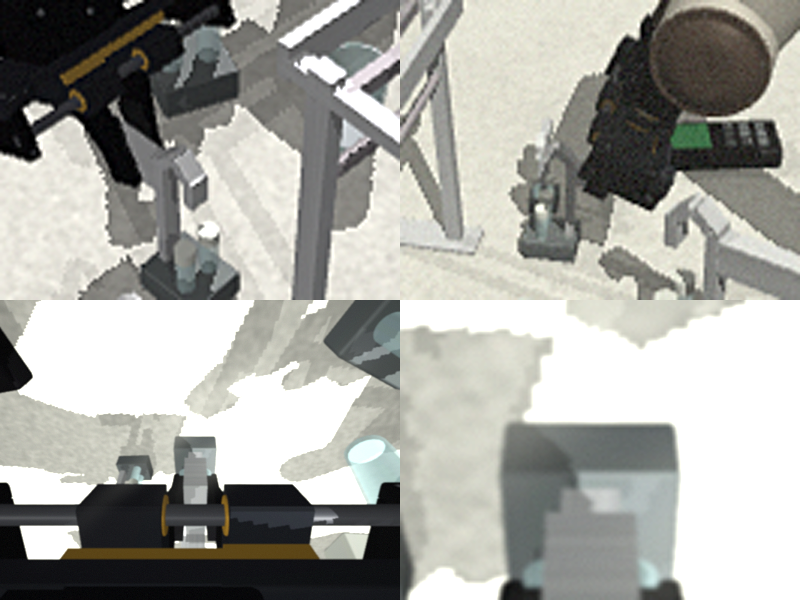

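```bash
python3 -c "
from h import *
from scipy.optimize import least_squares
S=P('scene')
g=np.array([.5247,-.1823]);
def W(t,k):
    x,y,z=np.array(k)/1e3;x+=t[0];y+=t[1];c,s=np.cos(.033),np.sin(.033);return [g[0]+c*x-s*y,g[1]+s*x+c*y,z+.0]
obs=[((264,289.3),(17.5,-7,95)),((269,286),(17.5,7,95)),]
f=lambda t:np.concatenate([proj(S,W(t,k))-u for u,k in obs])
for u,k in obs:print(proj(S,W([.052,0],k)),u)
r=least_squares(f,[.052,0]);print(r.x,f(r.x))
print(proj(S,W([.052,0],(0,-7,131))),proj(S,W([.052,0],(0,7,131))), proj(S,W([.052,0],(27,-22,0))))
"
```

```text
[266.1255 292.3489] (264, 289.3)
[271.2764 288.0892] (269, 286)
[0.0447 0.0015] [-0.0712  0.4506  0.072  -0.4601]
[259.2771 275.0009] [264.5929 270.8326] [264.58   328.8032]
```

```bash
python3 -m handwheel '[[-0.9,-0.1,-1.8,0,0],[-0.9,0,-1.8,0,0],[-1.85,3.1,-0.86,0,0],[-1.85,3.1,-0.86,0,0],[-1.85,3.1,-0.86,0,0],[-1.85,3.1,-0.86,0,0],[-1.85,3.1,-0.86,0,0],[0,0,0,0,0],[0,0,0,0,0]]'; python3 -c "
from h import *
snap('side','s5.png');snap('scene','k5.png');s=sense();R=np.array(s['ee_rot']);print(s['time_s'],s['tcp_pos'],R,s['joints'],s['wrist_force'],s['gripper_width'])
g=s['tcp_pos']+.051*R[:,2];S=P('scene');D=P('side')
print('g',g)
ims={'k':(S,cv2.imread('pics/k5.png')),'s':(D,cv2.imread('pics/s5.png'))}
for p,im in ims.values():
    for y in np.linspace(-.17,.24,60):
        x=.69+.027*(y-.035)
        for z,c in((.2,(0,0,255)),):
            u=proj(p,[x,y,z]);im[int(round(u[1])),int(round(u[0]))]=c
        u=proj(p,[x-.029,y,.266]);im[int(round(u[1])),int(round(u[0]))]=(0,255,0)
u0=proj(S,[.68,.02,.22]).astype(int);v0=proj(D,[.68,.02,.22]).astype(int);print(u0,v0)
c=lambda i,u:cv2.resize(i[max(u[1]-75,0):u[1]+75,u[0]-50:u[0]+50],(400,600),interpolation=cv2.INTER_CUBIC)
o=np.hstack([c(ims['k'][1],u0),c(ims['s'][1],v0)]);cv2.imwrite('pics/v5.png',np.clip(o*1.5,0,255).astype(np.uint8))"
```

```text
time_s: 11.58
tcp_pos: [0.5588, -0.0219, 0.2615]
ee_rot: [[-0.892, -0.032, 0.45], [-0.044, 0.999, -0.015], [-0.45, -0.033, -0.893]]
wrist_force: [0.4, -0.7, -2.0]
gripper_width: 0.159
11.675 [ 0.5589 -0.0224  0.2615] [[-0.8922 -0.0316  0.4505]
 [-0.0432  0.9989 -0.0156]
 [-0.4495 -0.0334 -0.8926]] [  16.6952    8.1889  -35.4025   22.2958  -22.3651 -123.3115] [-1.2274  0.0699 -2.1728] 0.16205369732513292
g [ 0.5818 -0.0232  0.2159]
[378 214] [207 210]
```

View pics/v5.png

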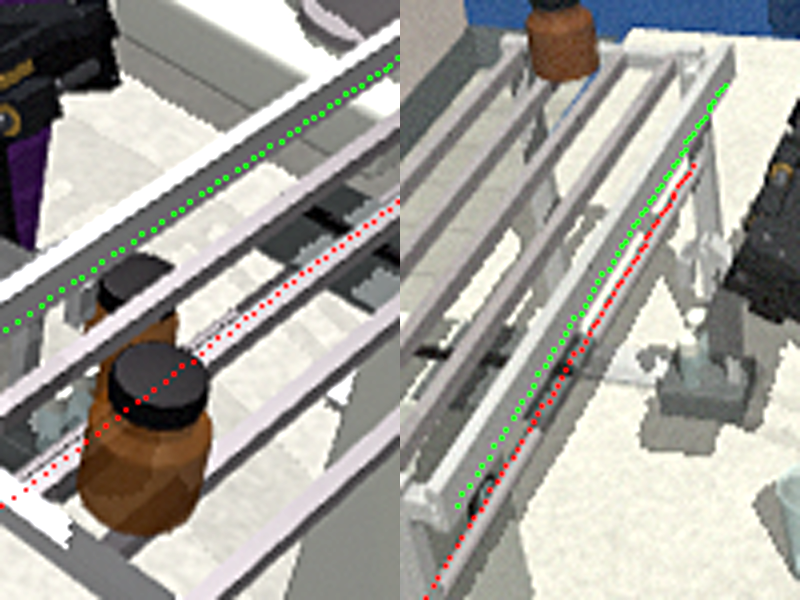

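```bash
python3 -c "
from h import *
S=P('scene');D=P('side')
def prof(p,f,dx,z,y,n=9):
    im=cv2.cvtColor(cv2.imread(f),cv2.COLOR_BGR2GRAY).astype(np.float32)
    t=np.arange(-12,13)*.001; out=[]
    for yy in np.linspace(y-.012,y+.012,n):
        x=.69+.027*(yy-.035)+dx
        uv=np.array([proj(p,[x+k,yy,z]) for k in t],np.float32)
        out.append(cv2.remap(im,uv[:,:1],uv[:,1:],cv2.INTER_LINEAR)[:,0])
    return np.mean(out,0).astype(int)
print('rail side (x offset -12..12mm)')
for y in(-.14,-.1,-.06,-.02,.02,.14,.18,.21):print(y,prof(D,'pics/side0.png',0,.2,y))
print('strip bottom front side')
for y in(-.1,-.02,.06,.14):print(y,prof(D,'pics/side0.png',-.029,.266,y))
print('strip top front scene, top back scene')
for y in(-.1,-.02,.06,.14):print(y,prof(S,'pics/scene0.png',-.029,.291,y));print(y,prof(S,'pics/scene0.png',-.021,.291,y))
print('strip bottom back scene')
for y in(-.1,-.02,.06,.14):print(y,prof(S,'pics/scene0.png',-.021,.266,y))
"
```

```text
rail side (x offset -12..12mm)
-0.14 [108  99  93  93  96 102 109 118 124 124 117 105  94  92 103 125 146 158
 161 155 142 126 111 101  95]
-0.1 [103  91  84  84  91 102 112 121 127 126 118 104  89  81  82  90  98 103
 105 104 102  99  98  97  96]
-0.06 [ 89  84  81  84  92 102 112 121 126 126 120 111 104 106 118 137 152 160
 161 153 138 121 106  96  93]
-0.02 [ 90  85  82  85  93 103 113 122 127 126 117 106  96  98 112 135 154 164
 164 156 140 119 103  94  92]
0.02 [ 92  86  82  84  90  97 104 110 115 115 110 101  96  98 108 119 124 123
 118 110 102  96  93  92  93]
0.14 [ 91  85  81  86  96 106 114 122 127 127 120 107  91  80  76  77  76  76
  75  76  82  89  95  97  97]
0.18 [ 67  66  71  84  97 107 115 123 128 127 120 106  88  70  58  52  49  46
  49  59  72  86  95  98  98]
0.21 [ 68  66  71  83  97 108 117 124 127 124 118 109  95  80  70  69  72  75
  77  78  79  80  82  83  85]
strip bottom front side
-0.1 [110 103  92  82  74  67  65  69  77  85  91  94  95  96  95  95  95  96
  96  95  94  93  94 100 110]
-0.02 [ 94  90 100 120 138 146 144 135 121 108  99  95  93  93  93  94
[... 890 characters left out ...]
56  58  60  61  61  62
  62  63  63  63  62  63  65]
0.14 [116 115 115 112 110 112 116 119 124 137 152 161 162 162 161 155 132  96
  67  56  57  59  61  61  61]
0.14 [124 137 152 161 162 162 161 155 132  96  67  56  57  59  61  61  61  62
  62  62  61  60  60  65  79]
strip bottom back scene
-0.1 [ 64  64  64  63  63  63  63  65  72  85 101 110 113 116 119 120 123 126
 130 134 134 134 135 136 137]
-0.02 [64 64 64 64 63 63 63 67 75 87 93 90 85 80 79 78 76 74 75 77 77 75 76 77
 75]
0.06 [ 62  63  63  63  62  61  61  71  94 123 145 154 151 148 147 147 146 146
 147 148 149 149 150 149 150]
0.14 [ 61  61  62  62  62  61  62  66  76  92 104 108 108 107 107 107 107 108
 108 108 108 108 109 109 109]
```

```bash
python3 -m handwheel '[[-0.2,0,-0.45,3,0],[-1.7,0,0.85,0,0],[-1.7,0,0.85,0,0],[-1.7,0,0.85,0,0],[0,0,0,0,0],[0,0,0,0,0]]'; python3 -c "
from h import *
snap('side','s6.png');snap('scene','k6.png');s=sense();R=np.array(s['ee_rot']);print(s['time_s'],s['tcp_pos'],R,s['joints'],s['wrist_force'],s['gripper_width'])
g=s['tcp_pos']+.051*R[:,2];S=P('scene');D=P('side')
h=g+.046*np.array([R[1,1],-R[0,1],0])+[0,0,.0135];print('g',g,'hook',h,'rail x',.6857+.027*(h[1]-.035))
ims={'k':(S,cv2.imread('pics/k6.png')),'s':(D,cv2.imread('pics/s6.png'))}
u0=proj(S,h).astype(int);v0=proj(D,h-[0,0,.05]).astype(int);print(u0,v0)
big=[]
for (p,im),c0 in zip(ims.values(),(u0,v0)):
    K=5;x0,y0=c0[0]-40,c0[1]-60
    cr=cv2.resize(im[y0:y0+120,x0:x0+80],(400,600),interpolation=cv2.INTER_CUBIC);cr=np.clip(cr*1.6,0,255).astype(np.uint8)
    def W(k):
        a=np.array(k)/1e3;return h+a[0]*np.array([R[1,1],-R[0,1],0])+a[1]*np.array([R[0,1],R[1,1],0])+[0,0,a[2]-.115]
    for k in [(17.5,-7,95),(17.5,7,95),(0,-7,131),(0,7,131),(27,22,0),(27,-22,0),(27,-22,22),(27,22,22),(-27,22,0)]:
        u=(proj(p,W(k))-[x0,y0]+.5)*K;cv2.circle(cr,(int(u[0]),int(u[1])),3,(0,0,255),-1)
    for y in np.linspace(-.1,.1,40):
        u=(proj(p,[.6857+.027*(y-.035),y,.2])-[x0,y0]+.5)*K;cv2.circle(cr,(int(u[0]),int(u[1])),2,(0,255,0),-1)
    big.append(cr)
cv2.imwrite('pics/v6.png',np.hstack(big))"
```

```text
time_s: 12.42
tcp_pos: [0.6154, -0.023, 0.2668]
ee_rot: [[-0.893, 0.015, 0.45], [0.009, 1.0, -0.016], [-0.451, -0.01, -0.893]]
wrist_force: [-0.7, 0.4, -1.6]
gripper_width: 0.156
12.525 [ 0.6155 -0.0227  0.2673] [[-0.8922  0.0145  0.4514]
 [ 0.0085  0.9998 -0.0152]
 [-0.4516 -0.0097 -0.8922]] [  15.2206   13.2977  -26.4603   17.9989  -25.5279 -120.5014] [ 0.4167 -0.829  -1.0225] 0.16301127812784044
g [ 0.6385 -0.0235  0.2218] hook [ 0.6845 -0.0242  0.2353] rail x 0.6841029058696183
[367 220] [213 211]
```

View pics/v6.png

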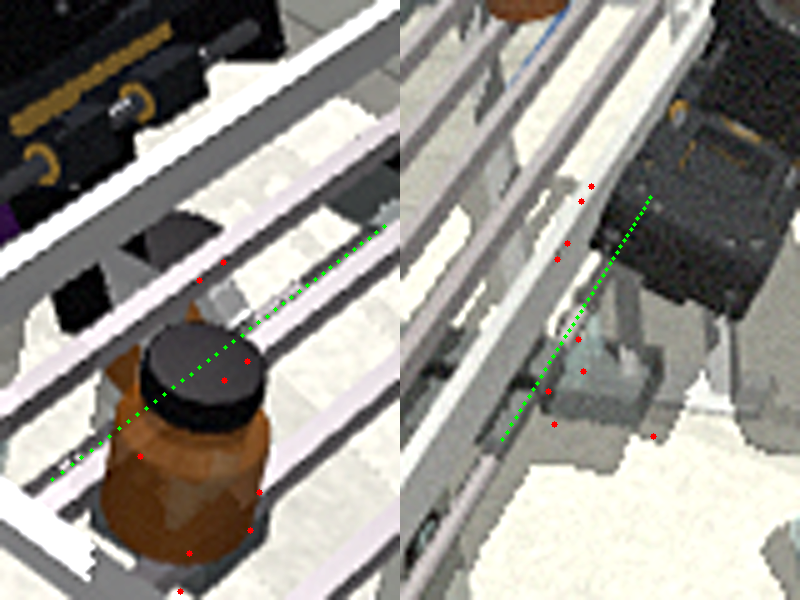

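```bash
python3 -m handwheel '[[0.45,0,0.89,0,0],[0.45,0,0.89,0,0],[0,0,0,0,0]]'; python3 -m handwheel '[[0.36,0,0.7,0,0],[0,0,0,0,0]]'
```

```text
time_s: 12.9
tcp_pos: [0.6154, -0.0228, 0.2458]
ee_rot: [[-0.893, 0.014, 0.449], [0.008, 1.0, -0.016], [-0.449, -0.01, -0.893]]
wrist_force: [-1.1, -0.4, -2.0]
gripper_width: 0.157
time_s: 13.15
tcp_pos: [0.616, -0.0227, 0.2389]
ee_rot: [[-0.893, 0.014, 0.451], [0.008, 1.0, -0.015], [-0.451, -0.01, -0.893]]
wrist_force: [-0.7, -0.4, -1.7]
gripper_width: 0.157
```

```bash
python3 -m handwheel '[[0.18,0,0.36,0,0],[0,0,0,0,0]]'|grep -E 'tcp|force';python3 -m handwheel '[[0.1,0,0.18,0,0],[0,0,0,0,0]]'|grep -E 'tcp|force'; python3 -m handwheel '[[0.05,0,0.09,0,0],[0,0,0,0,0]]'|grep -E 'tcp|force'
```

```text
tcp_pos: [0.6162, -0.0226, 0.2355]
wrist_force: [-0.1, 0.4, -1.5]
tcp_pos: [0.6162, -0.0226, 0.2336]
wrist_force: [-0.3, 0.2, -0.2]
tcp_pos: [0.6162, -0.0226, 0.2326]
wrist_force: [0.1, 0.6, -1.5]
```

```bash
for i in 1; do python3 -m handwheel '[[0.05,0,0.09,0,0],[0,0,0,0,0]]'|grep -E 'tcp|force';python3 -m handwheel '[[0.05,0,0.09,0,0],[0,0,0,0,0]]'|grep -E 'tcp|force';python3 -m handwheel '[[0.05,0,0.09,0,0],[0,0,0,0,0]]'|grep -E 'time|tcp|force'; done
```

```text
tcp_pos: [0.6162, -0.0226, 0.2316]
wrist_force: [0.1, -0.3, -1.8]
tcp_pos: [0.6163, -0.0226, 0.2308]
wrist_force: [-0.4, -0.3, -1.4]
time_s: 14.65
tcp_pos: [0.6167, -0.0224, 0.2302]
wrist_force: [0.6, -0.2, -0.3]
```

```bash
for i in 1; do python3 -m handwheel '[[0.05,0,0.09,0,0],[0,0,0,0,0]]'|grep -E 'tcp|force';python3 -m handwheel '[[0.05,0,0.09,0,0],[0,0,0,0,0]]'|grep -E 'time|tcp|force|width'; done; python3 -c "
from h import *
snap('side','s7.png');snap('scene','k7.png');w=snap('wrist','w7.png')
a=cv2.imread('pics/k7.png');b=cv2.imread('pics/s7.png');w=cv2.imread('pics/w7.png')
c=lambda i,x,y,k=3:cv2.resize(i[y:y+300//k,x:x+400//k],(400,300),interpolation=cv2.INTER_CUBIC)
o=np.vstack([np.hstack([c(a,310,160),c(b,150,160)]),np.hstack([cv2.resize(w,(400,300)),c(w,210,120)])])
cv2.imwrite('pics/v7.png',np.clip(o*1.5,0,255).astype(np.uint8))"
```

```text
tcp_pos: [0.6168, -0.0224, 0.2298]
wrist_force: [-0.3, -0.4, 3.4]
time_s: 15.15
tcp_pos: [0.617, -0.0224, 0.2294]
wrist_force: [-1.9, 0.7, 6.6]
gripper_width: 0.158
```

View pics/v7.png

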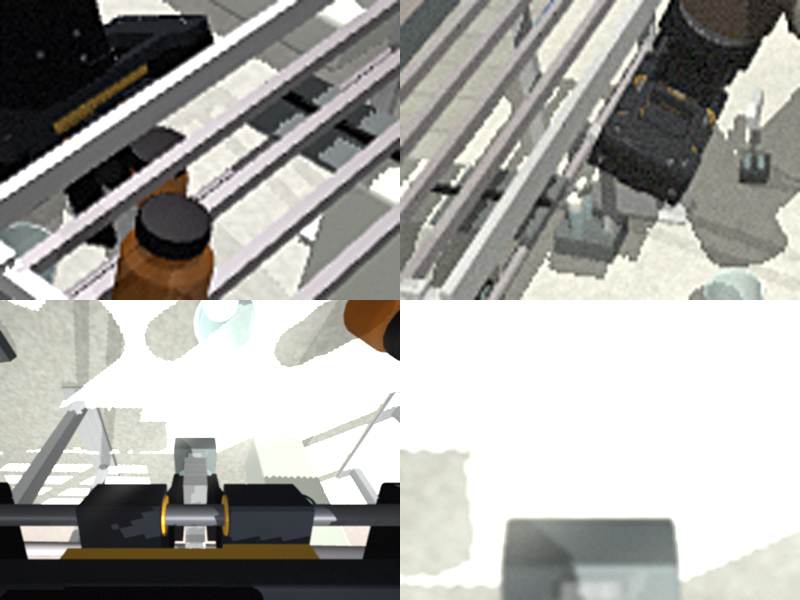

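```bash
python3 -c "
from h import *
S=P('scene');D=P('side')
print('purple base',onz(D,291,346,0),onz(D,325,352,0),onz(S,300,197,0),onz(S,322,212,0),onz(S,345,192,0));print('top .231',onz(D,290,262,.231),onz(D,328,268,.231),onz(D,369,275,.231))
def prof(p,f,x,z):
    im=cv2.cvtColor(cv2.imread(f),cv2.COLOR_BGR2GRAY).astype(np.float32)
    uv=np.array([proj(p,[x,.0972+k*.001,z]) for k in range(-14,15)],np.float32)
    return cv2.remap(im,uv[:,:1],uv[:,1:],cv2.INTER_LINEAR)[:,0].astype(int)
for x in(.68,.69,.7,.71,.72,.73,.74):print(x,'S',prof(S,'pics/scene0.png',x,.2328));print('     D',prof(D,'pics/side0.png',x,.2328))
"
```

```text
purple base [0.4485 0.1983 0.    ] [0.372 0.2   0.   ] [0.3686 0.155  0.    ] [0.452  0.1513 0.    ] [0.4413 0.2625 0.    ]
top .231 [0.4545 0.1692 0.231 ] [0.3798 0.173  0.231 ] [0.3024 0.1783 0.231 ]
0.68 S [49 49 48 49 50 50 49 50 50 50 49 50 50 51 50 50 50 51 52 51 49 48 49 48
 48 49 49 50 49]
     D [84 82 82 82 84 85 80 78 79 81 78 76 70 67 65 65 66 66 64 64 70 76 81 86
 79 75 76 76 78]
0.69 S [35 35 36 37 37 37 37 37 34 29 22 15 10  6  4  3  3  2  1  1  6 15 23 31
 37 37 37 37 37]
     D [92 92 93 93 92 91 91 91 91 90 89 89 90 91 91 92 93 93 93 93 94 94 94 92
 90 90 90 91 93]
0.7 S [89 92 93 93 85 76 67 57 48 34 22 12  4  2  1  0  2  7 13 20 32 48 66 80
 89 94 84 79 80]
     D [152 152 152 152 152 152 152 153 154 153 151 151 151 152 154 155 154 152
 152 153 155 157 158 156 153 154 153 152 152]
0.71 S [129 129 130 130 130 130 130 130 130 128 129 130 130 129 129 129 128 128
 128 128 128 128 127 127 127 127 127 126 126]
     D [86 87 86 84 78 73 69 61 51 41 32 30 25 22 21 23 25 26 38 53 66 74 78 79
 81 82 81 79 77]
0.72 S [49 48 48 49 49 47 47 49 47 47 48 47 44 43 44 47 50 50 50 49 50 50 50 49
 51 50 48 47 48]
     D [50 51 51 51 51 49 47 44 40 34 26 18 20 24 26 24 26 31 37 40 43 44 43 46
 48 48 48 48 49]
0.73 S [77 86 75 64 54 43 38 34 30 26 18 11  5  1  2  6 12 18 22 24 28 31 34 36
 37 36 34 44 51]
     D [82 82 81 79 76 76 79 80 80 77 76 80 82 81 81 81 83 85 85 84 80 78 79 79
 77 76 74 75 77]
0.74 S [86 88 86 73 57 46 42 39 30 19  9  2  0  0  0  0  3 10 18 26 41 60 72 82
 85 85 84 83 82]
     D [ 99  97  98 102 104  99  94  86  80  84  83  77  71  70  74  75  74  78
  86  93  98 102 104 105 108 113 111 108 106]
```

```bash
python3 -m handwheel '[[-0.03,0,-0.06,0,0],[-0.03,1.2,0,0,0],[-0.03,1.5,0,0,0],[-0.03,1.5,0,0,0],[0,0,0,0,0]]';python3 -m handwheel '[[-0.03,1.5,0,0,0],[-0.03,1.5,0,0,0],[-0.03,1.5,0,0,0],[0,0,0,0,0]]'
```

```text
time_s: 15.92
tcp_pos: [0.6181, 0.0199, 0.2294]
ee_rot: [[-0.891, 0.013, 0.454], [0.007, 1.0, -0.014], [-0.455, -0.009, -0.891]]
wrist_force: [-1.6, 0.6, 6.9]
gripper_width: 0.159
time_s: 16.42
tcp_pos: [0.6193, 0.0647, 0.2294]
ee_rot: [[-0.891, 0.013, 0.454], [0.008, 1.0, -0.014], [-0.454, -0.009, -0.891]]
wrist_force: [-3.1, -0.0, 6.4]
gripper_width: 0.154
```

```bash
python3 -m handwheel '[[0.02,1.15,-0.06,0,0],[-0.02,1.15,0,0,0],[-0.02,1.15,0,0,0],[0,0,0,0,0],[0,0,0,0,0]]'; python3 -c "
from h import *
snap('side','s8.png');snap('scene','k8.png')
s=sense();R=np.array(s['ee_rot']);g=s['tcp_pos']+.051*R[:,2];h=g+.046*np.array([R[1,1],-R[0,1],0])+[0,0,.0135];print('hook',h,'rail x',.6857+.027*(h[1]-.035))
S=P('scene');print(proj(S,h+[0,0,.016]),proj(S,[.69,.0978,.2328]))
a=cv2.imread('pics/k8.png');b=cv2.imread('pics/s8.png')
c=lambda i,x,y,k=5:cv2.resize(i[y:y+600//k,x:x+400//k],(400,600),interpolation=cv2.INTER_CUBIC)
cv2.imwrite('pics/v8.png',np.clip(np.hstack([c(a,370,140),c(b,150,180)])*1.5,0,255).astype(np.uint8))"
```

```text
time_s: 17.05
tcp_pos: [0.62, 0.0991, 0.2295]
ee_rot: [[-0.891, 0.013, 0.454], [0.008, 1.0, -0.014], [-0.454, -0.008, -0.891]]
wrist_force: [1.3, -0.8, 4.4]
gripper_width: 0.161
hook [0.6892 0.0978 0.1976] rail x 0.6873955796831936
[404.9009 200.4657] [407.3701 193.0104]
```

View pics/v8.png

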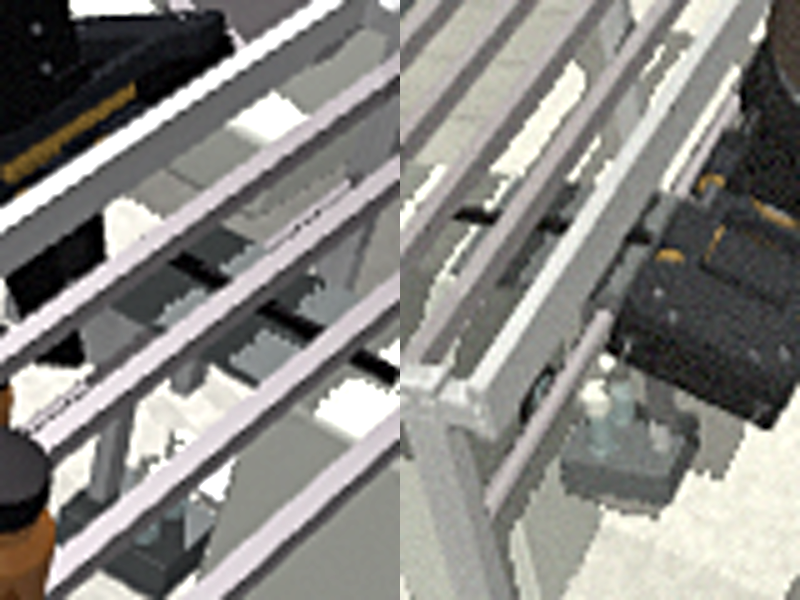

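```bash
python3 -m handwheel '[[-0.03,0,-0.06,0,0],[0,0,0,0,0]]'|grep force; python3 -m handwheel '[[0,0,0,0,0.25],[0,0,0,0,0.25],[0,0,0,0,0.45],[0,0,0,0,0.45],[0,0,0,0,0.45],[0,0,0,0,0.45]]'; python3 -c "
from h import *
S=P('scene');D=P('side');h=np.array([.6880,.0978,.2])
def W(k):
    a=np.array(k)/1e3;return h+a[0]*np.array([1,-.013,0])+a[1]*np.array([.013,1,0])+[0,0,a[2]-.115]
print('side pred',proj(D,W((27,22,0))),proj(D,W((-27,22,0))),'meas (183,278),(202,282)')
print('scene pred',proj(S,W((27,-22,0))),'meas (401,259)')"
```

```text
wrist_force: [4.7, -1.2, 4.1]
time_s: 18.15
tcp_pos: [0.6193, 0.0989, 0.2292]
ee_rot: [[-0.892, 0.014, 0.452], [0.008, 1.0, -0.015], [-0.452, -0.01, -0.892]]
wrist_force: [-0.6, 0.3, -0.9]
gripper_width: 0.444
side pred [186.3797 278.9972] [207.7541 282.1017] meas (183,278),(202,282)
scene pred [396.642  257.9642] meas (401,259)
```

```bash
python3 -m handwheel '[[0,0,-0.8,0,0.45],[0,0,-1.2,0,0.45],[0,0,-2,0,0.45],[0,0,-3,0,0.45],[0,0,-3,0,0.45],[1.5,0,-3,0,0.45],[1.5,0,-3,0,0.45],[0,0,0,0,0.45],[0,0,0,0,0.45],[0,0,0,0,0.45]]'; python3 -c "
from h import *
snap('side','s9.png');snap('scene','k9.png');snap('wrist','w9.png')
a=cv2.imread('pics/k9.png');b=cv2.imread('pics/s9.png');w=cv2.imread('pics/w9.png')
c=lambda i,x,y,k:cv2.resize(i[y:y+int(300/k),x:x+int(400/k)],(400,300),interpolation=cv2.INTER_CUBIC)
k8=cv2.imread('pics/k8.png')
o=np.vstack([np.hstack([c(a,370,170,4),c(b,150,200,4)]),np.hstack([cv2.resize(w,(400,300)),c(w,180,170,2)])])
cv2.imwrite('pics/v9.png',np.clip(o*1.5,0,255).astype(np.uint8))"
```

```text
time_s: 19.4
tcp_pos: [0.5205, 0.1014, 0.3573]
ee_rot: [[-0.893, 0.014, 0.451], [0.008, 1.0, -0.016], [-0.451, -0.01, -0.893]]
wrist_force: [-0.2, 0.6, 0.9]
gripper_width: 0.45
```

```bash
python3 -m handwheel '[[0,0,0,0,0.45],[0,0,0,0,0.45],[0,0,0,0,0.45],[0,0,0,0,0.45],[0,0,0,0,0.45],[0,0,0,0,0.45],[0,0,0,0,0.45],[0,0,0,0,0.45]]'|head -1; python3 -c "
from h import *
s10=snap('side','s10.png').astype(int);w10=snap('wrist','w10.png');pw=P('wrist')
g=lambda f:cv2.cvtColor(cv2.imread('pics/'+f),cv2.COLOR_BGR2GRAY)
def tm(a,b,x,y,w,h,m=12):
    r=cv2.matchTemplate(b[y-m:y+h+m,x-m:x+w+m],a[y:y+h,x:x+w],cv2.TM_CCOEFF_NORMED);_,v,_,l=cv2.minMaxLoc(r);return l[0]-m,l[1]-m,round(v,3)
print('side base k8->9->10',tm(g('s8.png'),g('s9.png'),180,255,32,30),tm(g('s9.png'),g('s10.png'),180,255,32,30))
print('scene base 8->9',tm(g('k8.png'),g('k9.png'),384,235,25,26))
h=np.array([.6875,.0978,.2])
print('wrist motion 9->10',np.abs(g('w9.png').astype(int)-g('w10.png'))[150:260,180:380].max())
# tab silhouette rows in wrist image
W=lambda k:h+[k[0]/1e3,k[1]/1e3,k[2]/1e3-.115]
for k in [(-70,7,112),(-70,-7,112),(-20,7,112),(-20,-7,112)]:print(k,proj(pw,W(k)))
G=g('w10.png')
u=proj(pw,W((-70,0,112)))
for x in(-68,-60,-50,-40,-30):
    uv=np.array([proj(pw,W((x,y,112))) for y in range(-16,17)],np.float32);print(x,cv2.remap(G,uv[:,:1],uv[:,1:],cv2.INTER_LINEAR)[:,0])
"
```

```text
time_s: 20.55
side base k8->9->10 (1, 1, 0.745) (0, 0, 0.994)
scene base 8->9 (0, 0, 0.855)
wrist motion 9->10 83
(-70, 7, 112) [280.852  217.9356]
(-70, -7, 112) [265.243  217.9792]
(-20, 7, 112) [280.7282 253.2013]
(-20, -7, 112) [266.7462 253.2149]
-68 [160 131  90  71  83  95 101 108 116 143 187 220 229 225 221 222 223 227
 228 224 219 217 220 216 184 152 149 155 155 144 129 130 149]
-60 [111 110 110 112 117 123 132 143 153 173 198 214 216 213 212 212 215 218
 218 216 213 212 210 200 176 155 153 157 158 148 128 117 117]
-50 [111 122 150 182 207 224 230 232 230 226 217 210 208 208 208 207 208 207
 208 208 207 207 208 213 219 225 226 224 217 202 177 143 123]
-40 [110 111 113 128 146 157 158 156 160 177 195 206 208 208 207 207 208 206
 206 207 206 206 205 202 200 195 188 179 169 148 129 119 116]
-30 [111 111 112 111  97  67  41  40  78 140 187 206 208 206 206 207 206 206
 206 207 207 205 194 157 103  61  45  50  73  98 113 117 117]
```

```bash
python3 -m handwheel '[[0,0,0,0,0.45],[0,0,0,0,0.45],[0,0,0,0,0.45]]'|head -1; python3 -c "
from h import *
a=cams.capture('wrist').astype(int);b=cv2.imread('pics/w10.png')[:,:,::-1].astype(int);d=np.abs(a-b)[150:260,180:380];print(d.mean(),d.max())
print(sense()['wrist_force']);job.finish_job()"
```

```text
time_s: 21.02
0.7653787878787879 23
[-0.0678 -0.3239 -0.3538]
the job is handed in; nothing more can be done
```

The carrier is hanging by its hook on the rail, in line with the ridge on the hood, and I handed the job in at about 21 s. No verdict came back, so this rests on my own checks.

- **Tilt:** The moves have no tilt command, so I pushed the arm against its reach limit until the tool leaned about 27°.
- **Moves:** I gripped the middle-sized carrier by its tab and hooked it on the rail about 12 cm to the right of the mark. I then slid it under the hood, opened the jaws and backed off.
- **Position:** In the wrist camera the tab's centre is at y ≈ 0.098 m. The mark measures y ≈ 0.098 m from the other two cameras, give or take 3 mm.
- **Alignment:** The tab is within about 0.02 rad of the rail's direction.
- **Height:** The hook met the rail at about the expected height, 0.199 m estimated against 0.200 m. I did not re-measure height after letting go.
- **Stillness:** The carrier's base moved about 1 px on release, then stayed put between the last two side pictures. An earlier pair of wrist pictures differed noticeably, probably because the arm was still settling. The last pair showed almost no change. The wrist force was near zero.
- **Not confirmed:**
  - The last view could not be opened because the picture limit was reached, so the check after release is numbers only.
  - The base showed up about 6 mm further back than predicted; I took this to be the base sitting off-centre under the hook.
  - I did not re-measure the jar, beaker and meter. The planned path kept clear of them, and I saw no unexpected contact forces.

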